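# Crank the bench screw press down snugly onto a mould

### The job

Put the loose crank on the square end of the press spindle and wind the platen down, clockwise seen from above, without letting the crank come off the square, until the pad clamps the mould snugly: the handle turns with about 6 N while the platen runs free; stop when turning it takes about 10 N, for 14 N would crack the mould. Leave the crank sitting fully down on the square, let go of it, and do not disturb the mould, the jar or the glass hook.

Things in the scene. Friction and masses are not known exactly. Their poses are not given: they have to be found in the camera images.
- crank: loose steel crank, 0.42 kg, stands upright on its hub; origin: centre of the hub's underside, z up, x towards the handle. Hub: block 36 x 36 mm, 46 mm tall, with a 17 mm square through hole along z; sides of block and hole parallel to x and y. Arm 15 mm wide, z 16 to 28 mm. On the side away from the handle a 37 mm counterweight ball, centre at x = -54 mm. 152 mm long in all
- grip (a point): middle of the crank's upright black handle, 65 mm from the hub's axis (crank x), 60 mm above the hub's underside: a barrel sleeve 20 to 23 mm thick, from 33 to 83 mm above the hub's underside (cap to 86 mm). The sleeve spins freely on its pin, so it can be held firmly (a light grip slips off it) without turning the gripper while the crank goes round
- press: grey bench screw press, fixed; base plate 150 x 212 x 20 mm (x, y, z), origin at the centre of its underside, z up. Two 19 mm columns at y = +/-78 mm carry a crosshead, the highest part beside the spindle (nuts to 198 mm). The spindle stands on the vertical axis through the origin
- square_end (a point): centre of the top of the spindle's square end, 228 mm above the worktop; its frame turns with the spindle, the flats lie parallel to its x and y. 16 mm wide, 30 mm tall, the top 5 mm chamfered to 11 mm. The spindle turns but does not rise; clockwise from above lowers the platen 10 mm a turn. It starts at any angle, 2.1 to 3.0 turns before the pad touches
- collar (a point): centre of the top of the round 38 mm collar at the foot of the square, 198 mm above the worktop, where the hub comes to rest. The screw is self-locking: turning takes 0.40 N m (6 N at the handle) before the pad touches, then 0.55 N m per rad more (8.5 N at the handle per rad). At rest it does not push back, and a jerky stop loses force: read it while turning slowly, in steps of 1 to 2 mm
- platen_top (a point): centre of the top of the platen's crossbar, the grey bar that slides on the columns below the crosshead; a sprung steel pad hangs under it. When the pad first bears on the mould this point is 108 mm above the worktop; snug is only 0.3 to 1.6 mm lower, too fine to judge by a measured height
- mould: dark two-part mould, a block 84 x 100 x 50 mm (x, y, z), loose on the press's bed 20 mm above the worktop, under the pad; origin at the centre of its underside
- frit_jar: bystander: low white-lidded jar, 79 mm wide, 90 mm tall, left of the press; origin at the centre of its underside
- clear_hook: bystander: small clear glass figure with a bent neck, 43 x 52 x 69 mm, behind the crank; origin at the centre of its underside
- pad: steel pad plate 72 x 88 x 8 mm hung under the platen on a stiff spring (260 N per mm), over the mould; origin at the centre of its underside. 10 N at the handle presses it on the mould with about 160 N, 8 N with 75 N, 14 N with 320 N

How it is judged:
By the outcome, as a careful person would: the job done as asked, in the order asked, and still so for the second after the job is handed in, with the robot touching nothing.
It also fails if it takes over 72 s, if anything falls off the work surface, if the arm or the gripper's body presses on something with over 40 N, if the wrist force passes 120 N, or if a joint passes its speed limit or range.

### The arm

A 7-joint arm with a two-finger parallel gripper is mounted at the origin on a cart in front of the work surface, level with it; the furniture and walls round the work are solid. World frame = base frame: x ahead of the robot, y to its left, z up, the work surface at z = 0. Lengths are in m, angles in rad, forces in N, time in s.
With the tool pointing down it reaches from about 0.4 to 0.85 m from the base axis. Payload 10.4 kg.
Tool frame: the origin (TCP) lies at the very end of the fingers, on their centre line; the grasp point (between the pads) lies 19 mm behind it; z points along the fingers, y is the line along which they close (so a half turn about z gives the same grasp; the last joint's range is limited). The gripper opens to 85 mm and grips with 20 to 120 N. Pads are 22 mm wide; open, the fingers measure 114 mm over their backs; the gripper's body (76 mm by 85 mm) begins 54 mm behind the grasp point. The pads swing forward as they close: fully open they stand 13 mm farther back than shut.
Start: joints at [1.178, 0.332, -0.065, 1.46, 0.022, 1.35, -0.088], TCP at [0.226, -0.583, 0.231] pointing down, gripper open.
Joint ranges: [-2.6, 2.6], [-0.5, 2.12], [-1.47, 1.34], [0.16, 2.42], [-1.27, 4.41], [0.06, 2.06], [-2.6, 2.6]. Speed limits (rad/s): [2.22, 2.22, 2.79, 2.79, 3.14, 3.14, 3.14].

### API

Orientations are given as a unit quaternion [x, y, z, w].
In Python, from workcell import manip, vision, order gives the robot as it stands. The module is installed in compiled form; this text tells all that it offers.
- The arm moves only by the tool move_arm, never from a script. Its argument "motion" is a list of rows, each a list of 3 entries, a list of its own where there are three numbers: the shift along the tool's x, y, z scaled (see below), then the turn, a rotation vector about the tool's x, y, z scaled (see below), then the opening, from -1 (shut) to 1 (fully open). In form: [[[dx, dy, dz], [wx, wy, wz], hand], ...]. A call has 1 to 12 rows; each row shifts and turns the commanded pose from where the row before left it, along the tool's axes as they then stand; what a row does not reach is not made up. The controller multiplies each number of a shift by 0.75 m and each number of a turn by pi/4 rad. A row lasts 1/10 s, in which the tool goes at most 50 mm and 8.59 degrees, less where a joint would pass 70% of its speed; a pose out of reach is approached as far as the arm can. A call with a number of a shift or a turn outside -1 to 1 is refused whole. A call with a gripper value outside its range is refused whole. The fingers move at their own pace and stop on an object; "newtons" is the grip in N (left out, the last holds). Time passes only in rows, so rows that do not move let the fingers close. It gives the time, the measured TCP pose, the force, the opening and the grip force at its end, in the units of the state.
- manip.get_obs(): the state, without advancing time (a new reading comes with each control period).
- vision.camera(name): name is "scene" or "top"; returns a dict with "pixels" (480x640x3 uint8, red, green, blue), "fx", "fy", "cx", "cy" (pixels), "R" (3x3) and "t" (3): a world point X has camera coordinates R X + t. Camera axes: x right, y down, z forward; pixel columns grow to the right and rows downward; lengths in m; the calibration is good to about 2 mm. A picture is of the moment at which its call begins. There is no depth.
- order.hand_in(): hands the job in; it is judged then, once.
The state is a dict: "clock": time; "joint_pos": joint angles; "joint_velocities": joint speeds; "tau": joint torques, N m; "position": TCP position; "ee_rot": TCP orientation; "ft_force": force on the tool from outside, world axes, zero at the start; "torque": the same for the moment, N m; "grip_width": opening from 0.0 (shut) to 1.0 (fully open); "grasp_force": force on a finger pad.
Only numpy, scipy, OpenCV 4.12 (cv2) and the standard library are available. Lean on these libraries where they do the work, as an engineer would, in place of code of your own. Each camera call takes 0.05 s, during which the arm holds its last target. There are 200 camera calls.

## Working session

There is one attempt and no reset: what is moved stays moved. The work goes in short steps, Python scripts to look and compute and a tool call to move; the robot and the scene stay as the last step left them, time stands still between calls to the robot, and variables do not carry over. Pictures are saved under pics/ and viewed, at most 10 in all, crops included, and the job is handed in when it is done.

Besides the shell and the picture viewer there is one more tool, called after ">>>" by a JSON object that holds its "op" and its "data". move_arm: Moves the arm, as the interface text tells. Its arguments: {"type":"object","properties":{"motion":{"type":"array"},"newtons":{"type":"number"}},"required":["motion"]}

```bash
mkdir -p pics
cat > h.py <<'E'
import numpy as np, cv2
from workcell import manip, vision, order
def snap(n,f):
    c=vision.camera(n); cv2.imwrite(f,cv2.cvtColor(c["pixels"],cv2.COLOR_RGB2BGR)); return c
def proj(c,X):
    p=np.array(c["R"])@np.array(X)+np.array(c["t"]); return np.array([c["fx"]*p[0]/p[2]+c["cx"],c["fy"]*p[1]/p[2]+c["cy"]])
def ray(c,uv):
    R=np.array(c["R"]);o=-R.T@np.array(c["t"]);d=R.T@np.array([(uv[0]-c["cx"])/c["fx"],(uv[1]-c["cy"])/c["fy"],1]);return o,d/np.linalg.norm(d)
def tri(c1,u1,c2,u2):
    o1,d1=ray(c1,u1);o2,d2=ray(c2,u2)
    s=np.linalg.lstsq(np.c_[d1,-d2],o2-o1,rcond=None)[0]
    a,b=o1+s[0]*d1,o2+s[1]*d2
    return (a+b)/2,np.linalg.norm(a-b)
def atz(c,uv,z):
    o,d=ray(c,uv);return o+d*(z-o[2])/d[2]
E
python3 - <<'E'
from h import *
import pickle
a=snap("scene","pics/s0.png");b=snap("top","pics/t0.png")
pickle.dump((a,b),open("c0.pkl","wb"))
for c in(a,b):print(c["fx"],c["cx"],c["cy"],-np.array(c["R"]).T@c["t"],np.round(c["R"],3))
print(manip.get_obs())
E
```

```text
438.5078149913415 319.0038713552842 233.08706051803446 [0.2390774  0.56466522 0.84152296] [[-0.9   -0.436  0.012]
 [-0.306  0.611 -0.731]
 [ 0.311 -0.661 -0.683]]
537.9642484985758 322.8525139401935 231.34941169600856 [ 0.47377182 -0.08341262  1.47369375] [[-0.023 -1.    -0.004]
 [-0.998  0.024 -0.06 ]
 [ 0.06   0.002 -0.998]]
{'clock': 0.1, 'joint_pos': array([ 1.17839698,  0.33283179, -0.0647071 ,  1.46084684,  0.02159404,
        1.34988001, -0.08850299]), 'joint_velocities': array([-0.00094854, -0.00065378,  0.00046735, -0.00239923,  0.00088366,
       -0.00127774, -0.0005445 ]), 'tau': array([ 4.87598227e-04, -6.26745701e+01,  4.85276256e-02, -3.92431962e+01,
        1.63458637e-02,  6.87592619e-03, -3.00486829e-05]), 'position': array([ 0.22577868, -0.58244468,  0.23058607]), 'ee_rot': array([ 9.82952534e-01,  1.83858400e-01, -1.40139361e-04, -6.19773180e-04]), 'ft_force': array([-0.49692339,  0.0489499 ,  0.29754598]), 'torque': array([ 0.01951367, -0.0052016 , -0.03288605]), 'grasp_force': 0.0, 'grip_width': 0.9983000981200336}
```

View pics/s0.png

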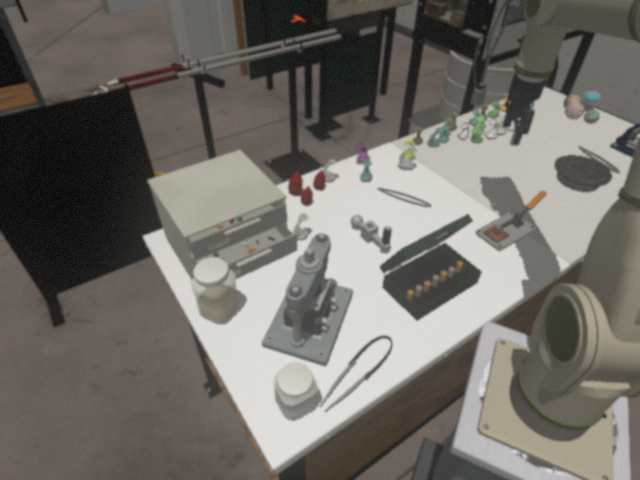

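View pics/t0.png

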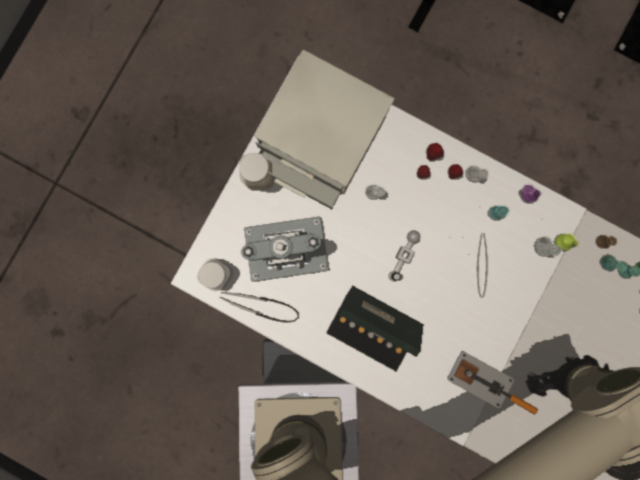

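Top: the crank hub is near (405,255), handle (396,276), ball (414,237), and the spindle near (282,246). Scene: crank near (375,232), spindle near (320,242). I'll zoom in for subpixel picks.

Run:
```python
from h import *
t=cv2.imread("pics/t0.png");s=cv2.imread("pics/s0.png")
def crop(i,x,y,w,h,k=8):
    c=cv2.resize(i[y:y+h,x:x+w],None,fx=k,fy=k,interpolation=cv2.INTER_CUBIC)
    for j in range(0,w,10):cv2.putText(c,str(x+j),(j*k,8),0,.3,(0,0,255));cv2.line(c,(j*k,0),(j*k,h*k),(0,0,255) ,1) if j%20==0 else 0
    for j in range(0,h,10):cv2.putText(c,str(y+j),(0,j*k+8),0,.3,(0,0,255));cv2.line(c,(0,j*k),(w*k,j*k),(0,0,255),1) if j%20==0 else 0
    return c
a=crop(t,380,220,50,70,8)[:, :400];b=crop(s,345,205,50,70,8)
cv2.imwrite("pics/z1.png",np.hstack([a,b]))
a=crop(t,236,205,100,80,4);b=crop(s,255,225,100,140,4)
cv2.imwrite("pics/z2.png",np.hstack([cv2.copyMakeBorder(a,0,240,0,0,0),b]))
```

```text
(no output)
```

View pics/z1.png

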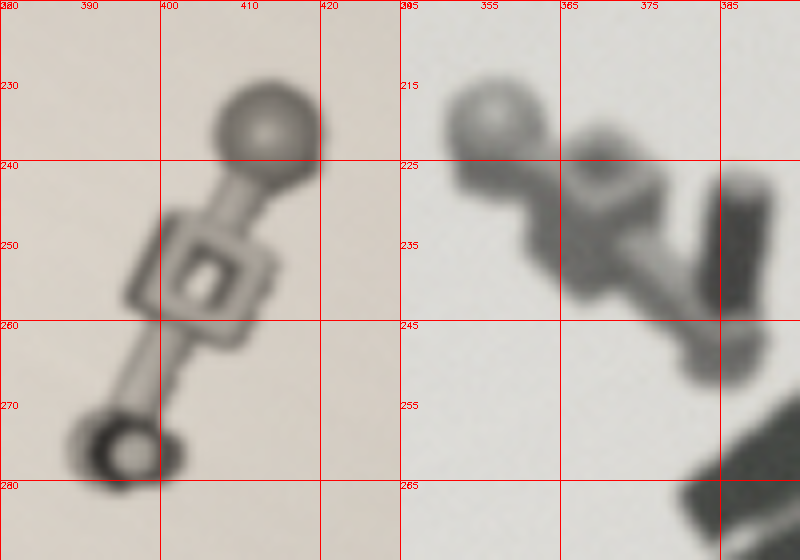

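View pics/z2.png

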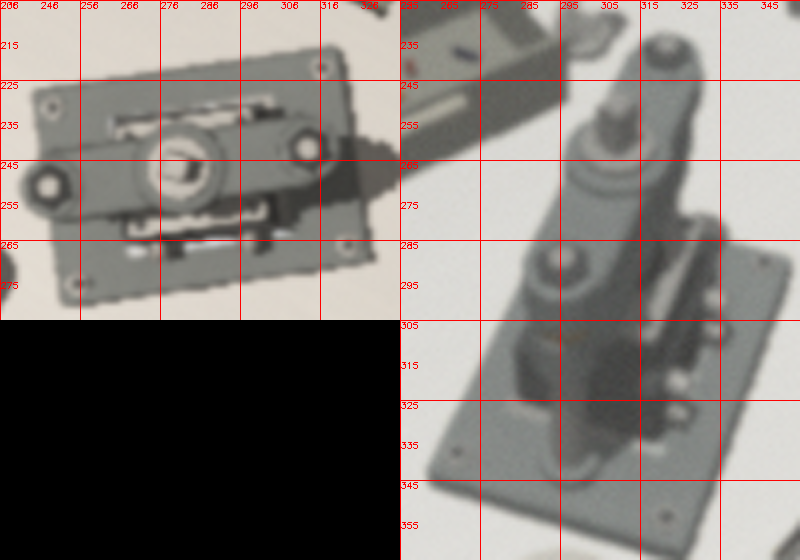

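Run:
```python
from h import *
import pickle
a,b=pickle.load(open("c0.pkl","rb"))
for n,z,ub,ua in[("ball",.022,(413.3,236.4),(356.7,219.6)),("hub",.046,(405.2,254.4),(369.9,224.6)),("cap",.086,(396.4,276.4),(387.7,227.3)),("spin",.228,(280.6,246.4),(309.2,251.5))]:
    print(n,tri(b,ub,a,ua),"top@z",atz(b,ub,z),"scene@z",atz(a,ua,z))
s=0;t=0
for i in range(8): s=s+vision.camera("scene")["pixels"].astype(float)/8; t=t+vision.camera("top")["pixels"].astype(float)/8
np.save("s.npy",s);np.save("t.npy",t)
f=lambda i,x,y,w,h,k:cv2.resize(np.clip((i[y:y+h,x:x+w]-60)*1.5,0,255).astype(np.uint8)[:,:,::-1],None,fx=k,fy=k,interpolation=cv2.INTER_CUBIC)
def g(c,x,y,k):
    c=c.copy()
    for j in range(0,c.shape[1],5*k):cv2.putText(c,str(x+j//k),(j,10),0,.35,(0,0,255));cv2.line(c,(j,0),(j,5),(0,0,255))
    for j in range(0,c.shape[0],5*k):cv2.putText(c,str(y+j//k),(0,j+4),0,.35,(0,0,255))
    return c
cv2.imwrite("pics/z3.png",np.hstack([g(f(t,270,234,24,24,16),270,234,16),g(f(s,297,240,24,24,16),297,240,16)]))
print(manip.get_obs()["clock"])
```

```text
ball (array([ 0.54096836, -0.32347683,  0.02492512]), np.float64(0.0012283640420699194)) top@z [ 0.54168469 -0.32375751  0.022     ] scene@z [ 0.54147026 -0.3268685   0.022     ]
hub (array([ 0.49286534, -0.29677262,  0.04676138]), np.float64(0.000952594092358759)) top@z [ 0.49332809 -0.29673631  0.046     ] scene@z [ 0.49266056 -0.29776293  0.046     ]
cap (array([ 0.43622137, -0.26670739,  0.08441762]), np.float64(0.0012105147624667744)) top@z [ 0.43684368 -0.26632228  0.086     ] scene@z [ 0.43524119 -0.26518264  0.086     ]
spin (array([0.51662597, 0.01906589, 0.21913474]), np.float64(0.0004493095884768869)) top@z [0.51611817 0.01825258 0.228     ] scene@z [0.51288186 0.02691243 0.228     ]
0.9
```

View pics/z3.png

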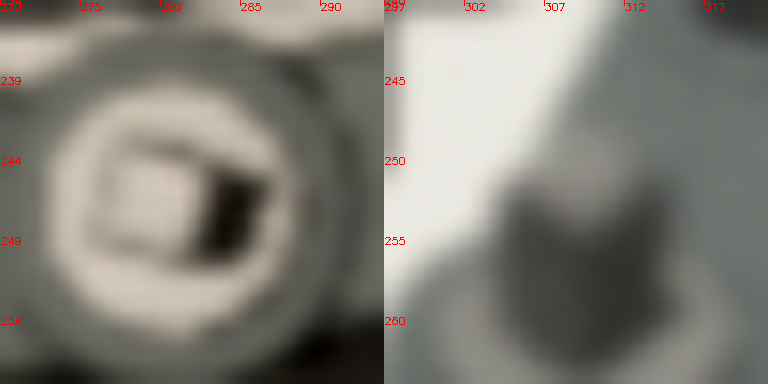

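The top view shows the square's lit top centred near (279.0,245.9), turned about 12° clockwise in the image, and the collar disc centred near (280.2,246.5). The scene view shows it nearly edge-on at (309,251). Next I'll fit the pose with a small render model.

```bash
cat > fit.py <<'E'
from h import *
import pickle
from scipy.optimize import minimize
a,b=pickle.load(open("c0.pkl","rb"));S=np.load("s.npy").mean(2);T=np.load("t.npy").mean(2)
K=8
def poly(c,P,o,n):
    uv=np.array([proj(c,p) for p in P]); m=np.zeros((n*K,n*K),np.uint8)
    cv2.fillPoly(m,[np.round(((uv-o+.5)*K-.5)*16).astype(np.int32)],1,shift=4); return m
def cost(p,c,I,o,n,shadow,full=False):
    x,y,th=p[:3]
    sq=lambda w,z,d=(0,0):[np.array([x+d[0],y+d[1],z])+w/2*np.array([np.cos(th+k*np.pi/2+np.pi/4),np.sin(th+k*np.pi/2+np.pi/4),0])*2**.5 for k in range(4)]
    ci=[np.array([x+.019*np.cos(t),y+.019*np.sin(t),.198]) for t in np.linspace(0,6.28,60)]
    lab=np.zeros((n*K,n*K),int);lab[poly(c,ci,o,n)>0]=1
    B,M,Tp=sq(.016,.198),sq(.016,.223),sq(.011,.228)
    if shadow:
        d=np.array([p[3],p[4]])
        pts=np.array(B+sq(.016,.198,d*.025)+sq(.011,.198,d*.03))[:, :2].astype(np.float32)
        h=cv2.convexHull(pts)[:,0]; lab[(poly(c,[np.array([*q,.198]) for q in h],o,n)>0)&(lab==1)]=2
    C=-np.array(c["R"]).T@c["t"]; L=3
    for lo,hi in((B,M),(M,Tp)):
        for k in range(4):
            P=[lo[k],lo[(k+1)%4],hi[(k+1)%4],hi[k]]
            nn=np.cross(P[1]-P[0],P[3]-P[0])
            if nn@(C-P[0])>0: lab[poly(c,P,o,n)>0]=L
            L+=1
    lab[poly(c,Tp,o,n)>0]=L
    cols=[cv2.resize(cv2.GaussianBlur((lab==l).astype(np.float32),(0,0),.6*K),(n,n),interpolation=cv2.INTER_AREA).ravel() for l in range(L+1) if (lab==l).sum()>K*K/2]
    A=np.array(cols).T; w=(A[:,0]<.15)
    y_=I[o[1]:o[1]+n,o[0]:o[0]+n].ravel()[w]; A=A[w][:,1:]
    s=np.linalg.lstsq(np.r_[A,np.eye(A.shape[1])*.3],np.r_[y_,np.full(A.shape[1],.3*y_.mean())],rcond=None)[0]
    return np.mean((A@s-y_)**2)
if __name__=="__main__":
  for nm,c,I,o,n,sh in(("top",b,T,np.array([268,234]),25,1),("scene",a,S,np.array([295,238]),30,0)):
    R=[]
    for deg in range(-45,45,9):
        best=None
        x0=[.515,.021] if sh else [.515,.021]
        p0=x0+[np.radians(deg)]+([-.1,-.35] if sh else [])
        sx=np.array([p0]+[np.array(p0)+np.eye(len(p0))[i]*[.004,.004,.1,.15,.15][i] for i in range(len(p0))])
        r=minimize(cost,p0,(c,I,o,n,sh),method="Nelder-Mead",options=dict(initial_simplex=sx,maxfev=220))
        R.append((r.fun,np.r_[r.x[:2],np.degrees(r.x[2]),r.x[3:]].round(4)))
    R.sort(key=lambda q:q[0]); print(nm,*R[:4],sep="\n")
E
time python3 fit.py
```

```text
top
(np.float64(32.39736353646874), array([  0.5175,   0.0221, -18.026 ,  -0.0405,  -0.2333]))
(np.float64(34.23011612001072), array([  0.5174,   0.0221, -17.3732,  -0.0414,  -0.2294]))
(np.float64(36.71244386452302), array([  0.5176,   0.0222, -13.2549,  -0.0529,  -0.2317]))
(np.float64(36.990564902017475), array([  0.5174,   0.0226, -16.6286,  -0.0378,  -0.2445]))
scene
(np.float64(36.48267098217342), array([  0.5153,   0.0223, -11.5949]))
(np.float64(37.80126445956628), array([ 5.15800e-01,  2.12000e-02, -2.56334e+01]))
(np.float64(39.294354957523254), array([0.5161, 0.0213, 0.0672]))
(np.float64(42.37141932101116), array([  0.5155,   0.0219, -15.9776]))
real	0m36.767s
user	0m35.886s
sys	0m0.331s
```

>>> {"op": "move_arm", "data": {"motion": [[[0,0,0],[0,0,0],1]]}}

```text
clock: 1.0
position: [0.2259, -0.5828, 0.2313]
ee_rot: [0.983, 0.184, 0.0, 0.0]
ft_force: [0.0, -0.5, -0.3]
grip_width: 1.003
grasp_force: 0.0
```

>>> {"op": "move_arm", "data": {"motion": [[[0.02,-0.01,0],[0,0,0],1],[[0.05,-0.024,0],[0,0,0],1],[[0.05,-0.024,0],[0,0,0],1],[[0.05,-0.024,0],[0,0,0],1],[[0.05,-0.024,0],[0,0,0],1],[[0.05,-0.024,0],[0,0,0],1],[[0.05,-0.024,0],[0,0,0],1],[[0.05,-0.024,0],[0,0,0],1],[[0.05,-0.024,0],[0,0,0],1],[[0.05,-0.0252,0],[0,0,0],1],[[0,0,0],[0,0,0.185],1],[[0,0,0],[0,0,0.185],1]]}}

```text
clock: 2.2
position: [0.4943, -0.2935, 0.2314]
ee_rot: [0.999, 0.039, 0.0, -0.0]
ft_force: [0.4, -0.9, 0.2]
grip_width: 1.004
grasp_force: 0.0
```

>>> {"op": "move_arm", "data": {"motion": [[[0,0,0],[0,0,0.185],1],[[0,0,0],[0,0,0.185],1],[[0,0,0],[0,0,0.185],1],[[0,0,0],[0,0,0.185],1],[[0,0,0.04],[0,0,0],1],[[0,0,0.04],[0,0,0],1],[[0,0,0],[0,0,0],1],[[0,0,0],[0,0,0],1]]}}

```text
clock: 3.0
position: [0.4932, -0.2956, 0.1719]
ee_rot: [0.969, -0.248, -0.0, -0.0]
ft_force: [-0.4, -0.7, 0.9]
grip_width: 1.003
grasp_force: 0.0
```

```bash
cat >> h.py <<'E'
def yawx(q):
    from scipy.spatial.transform import Rotation as Q
    return Q.from_quat(q).as_matrix()
def st(tx=None,ty=None,tz=None,yaw=None):
    o=manip.get_obs();M=yawx(o["ee_rot"]);p=o["position"]
    y=np.degrees(np.arctan2(M[1,0],M[0,0]));print("t",round(o["clock"],2),"p",p.round(4),"yaw",round(y,2),"F",o["ft_force"].round(1),"T",o["torque"].round(2),"w",round(o["grip_width"],3),"g",round(o["grasp_force"],1),"q",o["joint_pos"].round(2))
    if tx is not None:
        d=np.array([tx,ty,tz])-p;print("shift units",(M.T@d/.75).round(4),"turn units",None if yaw is None else round(-np.radians(yaw-y)/(np.pi/4),4))
    return o
E
python3 -c "
from h import *
st(.4930,-.2966,.007,-28.7)"
```

```text
t 3.0 p [ 0.4932 -0.2956  0.1719] yaw -28.71 F [-0.4 -0.7  0.9] T [ 0.02 -0.01 -0.  ] w 1.003 g 0.0 q [ 0.65  0.27 -0.22  1.67  0.06  1.21 -1.66]
shift units [0.0004 0.0013 0.2199] turn units -0.0003
```

>>> {"op": "move_arm", "data": {"motion": [[[0,0.0013,0.045],[0,0,0],1],[[0,0,0.055],[0,0,0],1],[[0,0,0.055],[0,0,0],1],[[0,0,0.04],[0,0,0],1],[[0,0,0.0249],[0,0,0],1],[[0,0,0],[0,0,0],1],[[0,0,0],[0,0,0],-1],[[0,0,0],[0,0,0],-1],[[0,0,0],[0,0,0],-1],[[0,0,0],[0,0,0],-1],[[0,0,0],[0,0,0],-1],[[0,0,0],[0,0,0],-1]], "newtons": 60}}

```text
clock: 4.2
position: [0.4935, -0.2978, 0.008]
ee_rot: [0.969, -0.248, 0.001, 0.0]
ft_force: [-0.8, 0.9, 6.9]
grip_width: 0.416
grasp_force: 61.3
```

```bash
python3 -c "
from h import *
st(.4930,-.2966,.007,-28.7)"
```

```text
t 4.2 p [ 0.4935 -0.2978  0.008 ] yaw -28.76 F [-0.8  0.9  6.9] T [ 0.16  0.26 -0.01] w 0.416 g 61.3 q [ 0.63  0.46 -0.2   1.8   0.12  0.89 -1.7 ]
shift units [-0.0014 -0.0011  0.0013] turn units -0.0014
```

>>> {"op": "move_arm", "data": {"motion": [[[0,0,-0.01],[0,0,0],-1],[[0,0,-0.04],[0,0,0],-1],[[0,0,-0.06],[0,0,0],-1],[[0,0,-0.06],[0,0,0],-1],[[0,0,-0.06],[0,0,0],-1],[[0,0,-0.06],[0,0,0],-1],[[0,0,-0.04],[0,0,0],-1],[[0,0,-0.01],[0,0,0],-1],[[0,0,0],[0,0,0],-1]], "newtons": 80}}

```text
clock: 5.1
position: [0.4925, -0.2973, 0.2616]
ee_rot: [0.969, -0.248, 0.0, 0.0]
ft_force: [0.1, 0.3, -5.3]
grip_width: 0.41
grasp_force: 81.1
```

>>> {"op": "move_arm", "data": {"motion": [[[-0.01,-0.02,0],[0,0,0],-1],[[-0.0185,-0.0412,0],[0,0,0],-1],[[-0.02,-0.044,0],[0,0,0],-1],[[-0.02,-0.044,0],[0,0,0],-1],[[-0.02,-0.044,0],[0,0,0],-1],[[-0.02,-0.044,0],[0,0,0],-1],[[-0.02,-0.044,0],[0,0,0],-1],[[-0.02,-0.044,0],[0,0,0],-1],[[-0.0186,-0.044,0],[0,0,0],-1],[[-0.01,-0.02,0],[0,0,-0.1635],-1],[[0,0,0],[0,0,-0.1635],-1],[[0,0,0],[0,0,0],-1]]}}

```text
clock: 6.3
position: [0.5152, 0.0235, 0.2591]
ee_rot: [0.993, -0.12, -0.002, 0.0]
ft_force: [-0.4, 0.9, -4.9]
grip_width: 0.413
grasp_force: 80.9
```

Run:
```python
from h import *
st(.5175,.022,.258,-14)
a=snap("scene","pics/s1.png");b=snap("top","pics/t1.png")
s=cv2.imread("pics/s1.png")[170:290,250:370];t=cv2.imread("pics/t1.png")[190:290,230:330]
r=lambda i:cv2.resize(i,(400,400*i.shape[0]//i.shape[1]),interpolation=cv2.INTER_CUBIC)
cv2.imwrite("pics/z4.png",np.hstack([r(s),r(t)]))
for P in([.5165,.0222,.228],[.5165,.0222,.198]):print(proj(a,P),proj(b,P))
```

```text
t 6.3 p [0.5152 0.0235 0.2591] yaw -13.82 F [-0.4  0.9 -4.9] T [-0.03  0.02  0.01] w 0.413 g 80.9 q [ 0.32  0.11 -0.49  1.68  0.05  1.37 -1.99]
shift units [0.0034 0.0012 0.0014] turn units 0.004
[308.6382476  249.38741424] [278.89376541 246.27534679]
[308.70206385 259.87702331] [279.97343821 246.68370065]
```

View pics/z4.png

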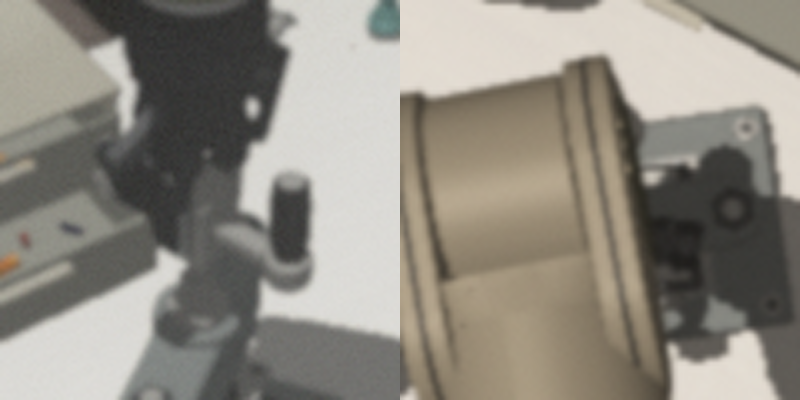

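The crank hangs above the collar, with the handle cap near scene (337.6,224.2). I'll check that against the prediction.

Run:
```python
from h import *
import pickle
a,b=pickle.load(open("c0.pkl","rb"))
x=np.array([np.cos(np.radians(-13.8)),np.sin(np.radians(-13.8))]);p=np.array([.5152,.0235])
for off in(-.003,-.001,.001):
  for dy in(0,):
    h=p+off*x-.065*x; print(off,proj(a,[*h,.2591-.008+.086]))
o,d=ray(a,(337.6,224.2));c=o+d*((.337-o[2])/d[2]);print(c, (c[:2]-p)@x,(c[:2]-p)@[-x[1],x[0]])
```

```text
-0.003 [338.60634264 223.63397877]
-0.001 [337.69140788 223.13341769]
0.001 [336.77869185 222.63407048]
[0.45016199 0.04173141 0.337     ] -0.06750944124419447 0.002191405354503978
```

>>> {"op": "move_arm", "data": {"motion": [[[0.0034,0.0012,0],[0,0,0],-1],[[0,0,0.008],[0,0,0],-1],[[0,0,0.008],[0,0,0],-1],[[0,0,0.008],[0,0,0],-1],[[0,0,0.004],[0,0,0],-1],[[0,0,0],[0,0,0],-1]]}}

```text
clock: 7.0
position: [0.5185, 0.021, 0.2397]
ee_rot: [0.992, -0.122, -0.0, 0.0]
ft_force: [0.9, -0.2, -5.2]
grip_width: 0.414
grasp_force: 80.9
```

>>> {"op": "move_arm", "data": {"motion": [[[-0.0016,-0.001,0.003],[0,0,0],-1],[[0,0,0.003],[0,0,0],-1],[[0,0,0.003],[0,0,0],-1],[[0,0,0.003],[0,0,0],-1],[[0,0,0],[0,0,0],-1]]}}

```text
clock: 7.5
position: [0.5175, 0.0221, 0.2311]
ee_rot: [0.993, -0.122, -0.0, 0.0]
ft_force: [-2.4, -0.6, -5.3]
grip_width: 0.413
grasp_force: 81.1
```

```bash
python3 -c "
from h import *
st(.5175,.022,.206,-14)"
```

```text
t 7.5 p [0.5175 0.0221 0.2311] yaw -14.04 F [-2.4 -0.6 -5.3] T [0.08 0.38 0.07] w 0.413 g 81.1 q [ 0.32  0.13 -0.49  1.72  0.06  1.31 -2.  ]
shift units [0.0001 0.0001 0.0334] turn units -0.0009
```

>>> {"op": "move_arm", "data": {"motion": [[[-0.0007,0,0.002],[0,0,0],-1],[[0,0,0.002],[0,0,0],-1],[[0,0,0.002],[0,0,0],-1],[[0,0,0],[0,0,0],-1]]}}

```text
clock: 7.9
position: [0.5169, 0.0219, 0.2266]
ee_rot: [0.992, -0.122, -0.0, 0.0]
ft_force: [-3.9, -0.5, -3.2]
grip_width: 0.412
grasp_force: 80.9
```

```bash
python3 -c "
from h import *
st(.5170,.022,.206,-14)"
```

```text
t 7.9 p [0.5169 0.0219 0.2266] yaw -14.05 F [-3.9 -0.5 -3.2] T [-0.11  0.98 -0.01] w 0.412 g 80.9 q [ 0.32  0.13 -0.49  1.73  0.06  1.3  -2.  ]
shift units [ 0.0002 -0.0001  0.0274] turn units -0.0012
```

>>> {"op": "move_arm", "data": {"motion": [[[-0.0008,0,0.003],[0,0,0],-1],[[0,0,0.004],[0,0,0],-1],[[0,0,0.004],[0,0,0],-1],[[0,0,0],[0,0,0],-1]]}}

```text
clock: 8.3
position: [0.5166, 0.0219, 0.2179]
ee_rot: [0.992, -0.122, -0.0, 0.0]
ft_force: [-1.5, -3.0, -6.8]
grip_width: 0.412
grasp_force: 80.9
```

```bash
python3 -c "
from h import *
st(.5170,.022,.206,-14)"
```

```text
t 8.3 p [0.5166 0.0219 0.2179] yaw -14.06 F [-1.5 -3.  -6.8] T [-0.47  0.32 -0.  ] w 0.412 g 80.9 q [ 0.32  0.14 -0.49  1.74  0.07  1.28 -2.  ]
shift units [ 0.0005 -0.0002  0.0159] turn units -0.0014
```

>>> {"op": "move_arm", "data": {"motion": [[[0,0.0005,0.003],[0,0,0],-1],[[0,0,0.004],[0,0,0],-1],[[0,0,0.004],[0,0,0],-1],[[0,0,0.003],[0,0,0],-1],[[0,0,0.002],[0,0,0],-1],[[0,0,0],[0,0,0],-1]]}}

```text
clock: 8.9
position: [0.5166, 0.0219, 0.2063]
ee_rot: [0.992, -0.122, -0.0, 0.0]
ft_force: [-1.4, -0.5, -5.8]
grip_width: 0.411
grasp_force: 80.9
```

```bash
python3 -c "
from h import *
st(.5170,.022,.206,-14)"
```

```text
t 8.9 p [0.5166 0.0219 0.2063] yaw -14.04 F [-1.4 -0.5 -5.8] T [-0.31  0.29 -0.03] w 0.411 g 80.9 q [ 0.32  0.15 -0.49  1.76  0.07  1.26 -2.  ]
shift units [ 0.0005 -0.0002  0.0003] turn units -0.001
```

>>> {"op": "move_arm", "data": {"motion": [[[0,0,0.001],[0,0,0],-1],[[0,0,0.001],[0,0,0],-1],[[0,0,0],[0,0,0],-1]]}}

```text
clock: 9.2
position: [0.5167, 0.0219, 0.206]
ee_rot: [0.992, -0.122, 0.0, 0.0]
ft_force: [-6.8, -2.2, 5.1]
grip_width: 0.412
grasp_force: 82.2
```

```bash
python3 -c "
from h import *
st()"
```

```text
t 9.2 p [0.5167 0.0219 0.206 ] yaw -14.05 F [-6.8 -2.2  5.1] T [-0.47  1.42 -0.01] w 0.412 g 82.2 q [ 0.32  0.14 -0.49  1.76  0.07  1.26 -2.  ]
```

>>> {"op": "move_arm", "data": {"motion": [[[0,0,0],[0,0,0],1],[[0,0,0],[0,0,0],1],[[0,0,0],[0,0,0],1],[[0,0,0],[0,0,0],1],[[0,0,-0.02],[0,0,0],1],[[0,0,-0.05],[0,0,0],1],[[0,0,-0.05],[0,0,0],1],[[0,0,-0.01],[0,0,0],1],[[-0.044,0,0],[0,0,0],1],[[-0.0433,0,0],[0,0,0],1],[[0,0,0],[0,0,0],1],[[0,0,0],[0,0,0],1]]}}

```text
clock: 10.4
position: [0.453, 0.0378, 0.3027]
ee_rot: [0.993, -0.122, 0.001, 0.0]
ft_force: [0.9, -0.7, 0.6]
grip_width: 0.998
grasp_force: 0.0
```

Run:
```python
from h import *
st(.4529,.0377,.244,-14)
a=snap("scene","pics/s2.png")
s=cv2.imread("pics/s2.png")[170:290,250:370]
cv2.imwrite("pics/z5.png",cv2.resize(s,(600,600),interpolation=cv2.INTER_CUBIC))
```

```text
t 10.4 p [0.453  0.0378 0.3027] yaw -14.04 F [ 0.9 -0.7  0.6] T [ 0.02 -0.02 -0.02] w 0.998 g 0.0 q [ 0.34 -0.06 -0.5   1.75 -0.03  1.45 -1.97]
shift units [-0.0002  0.0001  0.0783] turn units -0.0009
```

View pics/z5.png

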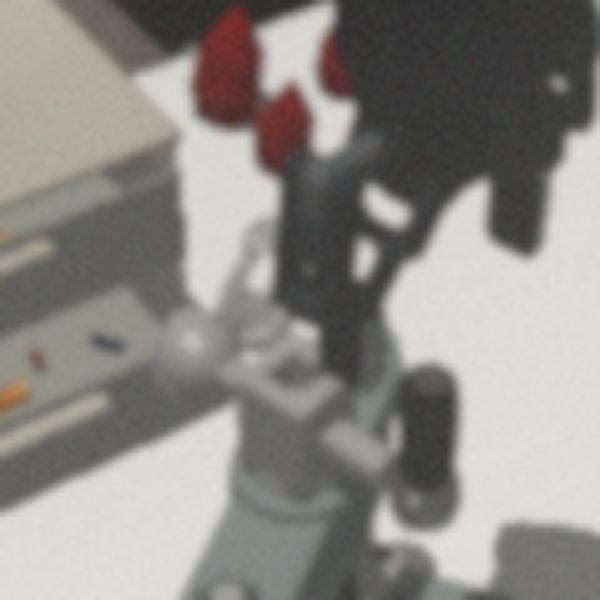

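The crank sits flat on the collar, with the handle cap at about scene (336,246) below and between the fingers. I'll descend and grip it.

>>> {"op": "move_arm", "data": {"motion": [[[0,0,0.03],[0,0,0],1],[[0,0,0.035],[0,0,0],1],[[0,0,0.0133],[0,0,0],1],[[0,0,0],[0,0,0],1],[[0,0,0],[0,0,0],-1],[[0,0,0],[0,0,0],-1],[[0,0,0],[0,0,0],-1],[[0,0,0],[0,0,0],-1],[[0,0,0],[0,0,0],-1],[[0,0,0],[0,0,0],-1],[[0,0,0],[0,0,0],-1]], "newtons": 100}}

```text
clock: 11.55
position: [0.4532, 0.0379, 0.2445]
ee_rot: [0.992, -0.122, 0.0, 0.0]
ft_force: [-3.0, -0.2, 6.1]
grip_width: 0.24
grasp_force: 97.6
```

Run:
```python
from h import *
st(.4529,.0377,.244,-14)
```

```text
t 11.55 p [0.4532 0.0379 0.2445] yaw -14.04 F [-3.  -0.2  6.1] T [0.02 0.51 0.01] w 0.24 g 97.6 q [ 0.34 -0.03 -0.5   1.84 -0.01  1.32 -1.98]
shift units [-0.0003  0.0003  0.0007] turn units -0.001
```

```bash
cat > arc.py <<'E'
import sys,numpy as np
def arc(a0,steps,R=.065):
    a=np.radians(a0+np.r_[0,np.cumsum(steps)]);P=R/.75*np.c_[np.cos(a),np.sin(a)]
    print([[[round(float(d[0]),4),round(float(d[1]),4),0],[0,0,0],-1] for d in np.diff(P,axis=0)])
E
python3 - <<'E'
from arc import *
arc(180,[5]+[10]*6); arc(245,[15]*12)
E
```

```text
[[[0.0003, -0.0076, 0], [0, 0, 0], -1], [[0.0026, -0.0149, 0], [0, 0, 0], -1], [[0.0052, -0.0142, 0], [0, 0, 0], -1], [[0.0076, -0.0131, 0], [0, 0, 0], -1], [[0.0097, -0.0116, 0], [0, 0, 0], -1], [[0.0116, -0.0097, 0], [0, 0, 0], -1], [[0.0131, -0.0076, 0], [0, 0, 0], -1]]
[[[0.0216, -0.0068, 0], [0, 0, 0], -1], [[0.0226, -0.001, 0], [0, 0, 0], -1], [[0.0221, 0.0049, 0], [0, 0, 0], -1], [[0.0201, 0.0104, 0], [0, 0, 0], -1], [[0.0167, 0.0153, 0], [0, 0, 0], -1], [[0.0122, 0.0191, 0], [0, 0, 0], -1], [[0.0068, 0.0216, 0], [0, 0, 0], -1], [[0.001, 0.0226, 0], [0, 0, 0], -1], [[-0.0049, 0.0221, 0], [0, 0, 0], -1], [[-0.0104, 0.0201, 0], [0, 0, 0], -1], [[-0.0153, 0.0167, 0], [0, 0, 0], -1], [[-0.0191, 0.0122, 0], [0, 0, 0], -1]]
```

>>> {"op": "move_arm", "data": {"motion": [[[0.0003,-0.0076,0],[0,0,0],-1],[[0.0026,-0.0149,0],[0,0,0],-1],[[0.0052,-0.0142,0],[0,0,0],-1],[[0.0076,-0.0131,0],[0,0,0],-1],[[0.0097,-0.0116,0],[0,0,0],-1],[[0.0116,-0.0097,0],[0,0,0],-1],[[0.0131,-0.0076,0],[0,0,0],-1]]}}

```text
clock: 12.25
position: [0.5037, 0.0859, 0.2443]
ee_rot: [0.993, -0.122, -0.0, 0.001]
ft_force: [-5.1, -4.3, 6.8]
grip_width: 0.237
grasp_force: 98.1
```

```bash
cat >> h.py <<'E'
def hs(C=(.516,.022)):
    o=st();p=o["position"];M=yawx(o["ee_rot"]);r=p[:2]-C;R=np.linalg.norm(r);u=r/R;t=np.array([u[1],-u[0]]);F=o["ft_force"][:2]
    q=M.T[:2,:2]@r
    print("R",round(R,4),"tool angle",round(np.degrees(np.arctan2(q[1],q[0]))%360,1),"Fr",round(F@u,1),"Ft",round(-F@t,1))
E
python3 -c "
from h import *
hs()"
```

```text
t 12.25 p [0.5037 0.0859 0.2443] yaw -14.04 F [-5.1 -4.3  6.8] T [-1.02  1.24 -0.03] w 0.237 g 98.1 q [ 0.26  0.11 -0.56  1.71  0.06  1.33 -2.12]
R 0.0651 tool angle 245.1 Fr -3.3 Ft 5.8
```

>>> {"op": "move_arm", "data": {"motion": [[[0.0216,-0.0068,0],[0,0,0],-1],[[0.0226,-0.001,0],[0,0,0],-1],[[0.0221,0.0049,0],[0,0,0],-1],[[0.0201,0.0104,0],[0,0,0],-1],[[0.0167,0.0153,0],[0,0,0],-1],[[0.0122,0.0191,0],[0,0,0],-1],[[0.0068,0.0216,0],[0,0,0],-1],[[0.001,0.0226,0],[0,0,0],-1],[[-0.0049,0.0221,0],[0,0,0],-1],[[-0.0104,0.0201,0],[0,0,0],-1],[[-0.0153,0.0167,0],[0,0,0],-1],[[-0.0191,0.0122,0],[0,0,0],-1]]}}

```text
clock: 13.45
position: [0.53, -0.0418, 0.2447]
ee_rot: [0.992, -0.122, 0.002, -0.001]
ft_force: [6.4, 3.6, 1.9]
grip_width: 0.237
grasp_force: 98.0
```

```bash
python3 -c "
from h import *
hs()
from arc import *
arc(65,[15]*12)"
```

```text
t 13.45 p [ 0.53   -0.0418  0.2447] yaw -14.06 F [6.4 3.6 1.9] T [ 1.14 -1.31 -0.02] w 0.237 g 98.0 q [ 0.42  0.15 -0.47  1.67  0.07  1.33 -1.88]
R 0.0653 tool angle 63.6 Fr -2.1 Ft 7.1
[[[-0.0216, 0.0068, 0], [0, 0, 0], -1], [[-0.0226, 0.001, 0], [0, 0, 0], -1], [[-0.0221, -0.0049, 0], [0, 0, 0], -1], [[-0.0201, -0.0104, 0], [0, 0, 0], -1], [[-0.0167, -0.0153, 0], [0, 0, 0], -1], [[-0.0122, -0.0191, 0], [0, 0, 0], -1], [[-0.0068, -0.0216, 0], [0, 0, 0], -1], [[-0.001, -0.0226, 0], [0, 0, 0], -1], [[0.0049, -0.0221, 0], [0, 0, 0], -1], [[0.0104, -0.0201, 0], [0, 0, 0], -1], [[0.0153, -0.0167, 0], [0, 0, 0], -1], [[0.0191, -0.0122, 0], [0, 0, 0], -1]]
```

>>> {"op": "move_arm", "data": {"motion": [[[-0.0216,0.0068,0.001],[0,0,0],-1],[[-0.0226,0.001,0],[0,0,0],-1],[[-0.0221,-0.0049,0],[0,0,0],-1],[[-0.0201,-0.0104,0],[0,0,0],-1],[[-0.0167,-0.0153,0],[0,0,0],-1],[[-0.0122,-0.0191,0],[0,0,0],-1],[[-0.0068,-0.0216,0],[0,0,0],-1],[[-0.001,-0.0226,0],[0,0,0],-1],[[0.0049,-0.0221,0],[0,0,0],-1],[[0.0104,-0.0201,0],[0,0,0],-1],[[0.0153,-0.0167,0],[0,0,0],-1],[[0.0191,-0.0122,0],[0,0,0],-1]]}}

```text
clock: 14.65
position: [0.5041, 0.0862, 0.2441]
ee_rot: [0.993, -0.122, 0.0, 0.001]
ft_force: [-5.2, -5.7, 9.3]
grip_width: 0.238
grasp_force: 99.2
```

```bash
python3 -c "
from h import *
hs()"
```

```text
t 14.65 p [0.5041 0.0862 0.2441] yaw -14.02 F [-5.2 -5.7  9.3] T [-1.74  1.19 -0.04] w 0.238 g 99.2 q [ 0.31  0.12 -0.6   1.71  0.07  1.33 -2.13]
R 0.0653 tool angle 245.5 Fr -4.6 Ft 6.2
```

>>> {"op": "move_arm", "data": {"motion": [[[0.0216,-0.0068,0],[0,0,0],-1],[[0.0226,-0.001,0],[0,0,0],-1],[[0.0221,0.0049,0],[0,0,0],-1],[[0.0201,0.0104,0],[0,0,0],-1],[[0.0167,0.0153,0],[0,0,0],-1],[[0.0122,0.0191,0],[0,0,0],-1],[[0.0068,0.0216,0],[0,0,0],-1],[[0.001,0.0226,0],[0,0,0],-1],[[-0.0049,0.0221,0],[0,0,0],-1],[[-0.0104,0.0201,0],[0,0,0],-1],[[-0.0153,0.0167,0],[0,0,0],-1],[[-0.0191,0.0122,0],[0,0,0],-1]]}}

```text
clock: 15.85
position: [0.5303, -0.0418, 0.2445]
ee_rot: [0.992, -0.122, 0.003, -0.001]
ft_force: [4.2, 3.9, 3.6]
grip_width: 0.232
grasp_force: 98.6
```

```bash
python3 -c "
from h import *
hs()
from arc import *
arc(65,[15]*7+[7.5]*2);arc(185,[4]*12)"
```

```text
t 15.85 p [ 0.5303 -0.0418  0.2445] yaw -14.06 F [4.2 3.9 3.6] T [ 1.09 -1.29  0.03] w 0.232 g 98.6 q [ 0.47  0.15 -0.52  1.67  0.08  1.33 -1.88]
R 0.0654 tool angle 63.3 Fr -2.9 Ft 5.0
[[[-0.0216, 0.0068, 0], [0, 0, 0], -1], [[-0.0226, 0.001, 0], [0, 0, 0], -1], [[-0.0221, -0.0049, 0], [0, 0, 0], -1], [[-0.0201, -0.0104, 0], [0, 0, 0], -1], [[-0.0167, -0.0153, 0], [0, 0, 0], -1], [[-0.0122, -0.0191, 0], [0, 0, 0], -1], [[-0.0068, -0.0216, 0], [0, 0, 0], -1], [[-0.0012, -0.0113, 0], [0, 0, 0], -1], [[0.0002, -0.0113, 0], [0, 0, 0], -1]]
[[[0.0007, -0.006, 0], [0, 0, 0], -1], [[0.0012, -0.0059, 0], [0, 0, 0], -1], [[0.0016, -0.0058, 0], [0, 0, 0], -1], [[0.002, -0.0057, 0], [0, 0, 0], -1], [[0.0024, -0.0056, 0], [0, 0, 0], -1], [[0.0027, -0.0054, 0], [0, 0, 0], -1], [[0.0031, -0.0052, 0], [0, 0, 0], -1], [[0.0035, -0.005, 0], [0, 0, 0], -1], [[0.0038, -0.0047, 0], [0, 0, 0], -1], [[0.0041, -0.0044, 0], [0, 0, 0], -1], [[0.0044, -0.0041, 0], [0, 0, 0], -1], [[0.0047, -0.0038, 0], [0, 0, 0], -1]]
```

>>> {"op": "move_arm", "data": {"motion": [[[-0.0216,0.0068,0],[0,0,0],-1],[[-0.0226,0.001,0],[0,0,0],-1],[[-0.0221,-0.0049,0],[0,0,0],-1],[[-0.0201,-0.0104,0],[0,0,0],-1],[[-0.0167,-0.0153,0],[0,0,0],-1],[[-0.0122,-0.0191,0],[0,0,0],-1],[[-0.0068,-0.0216,0],[0,0,0],-1],[[-0.0012,-0.0113,0],[0,0,0],-1],[[0.0002,-0.0113,0],[0,0,0],-1]]}}

```text
clock: 16.75
position: [0.4545, 0.0428, 0.2442]
ee_rot: [0.992, -0.123, 0.0, 0.001]
ft_force: [-6.4, -4.1, 11.9]
grip_width: 0.239
grasp_force: 99.5
```

```bash
python3 -c "
from h import *
hs()
from arc import *
for i in range(10):print(185+30*i);arc(185+30*i,[6]*4+[2]*3)
"
```

```text
t 16.75 p [0.4545 0.0428 0.2442] yaw -14.08 F [-6.4 -4.1 11.9] T [-1.1   1.31 -0.02] w 0.239 g 99.5 q [ 0.43 -0.02 -0.61  1.83 -0.01  1.32 -1.99]
R 0.0649 tool angle 184.6 Fr 4.8 Ft 5.9
185
[[[0.0013, -0.009, 0], [0, 0, 0], -1], [[0.0022, -0.0088, 0], [0, 0, 0], -1], [[0.0031, -0.0085, 0], [0, 0, 0], -1], [[0.004, -0.0082, 0], [0, 0, 0], -1], [[0.0015, -0.0026, 0], [0, 0, 0], -1], [[0.0016, -0.0026, 0], [0, 0, 0], -1], [[0.0017, -0.0025, 0], [0, 0, 0], -1]]
215
[[[0.0056, -0.0071, 0], [0, 0, 0], -1], [[0.0063, -0.0065, 0], [0, 0, 0], -1], [[0.0069, -0.0058, 0], [0, 0, 0], -1], [[0.0075, -0.0051, 0], [0, 0, 0], -1], [[0.0026, -0.0015, 0], [0, 0, 0], -1], [[0.0027, -0.0014, 0], [0, 0, 0], -1], [[0.0027, -0.0013, 0], [0, 0, 0], -1]]
245
[[[0.0084, -0.0034, 0], [0, 0, 0], -1], [[0.0087, -0.0025, 0], [0, 0, 0], -1], [[0.0089, -0.0016, 0], [0, 0, 0], -1], [[0.009, -0.0006, 0], [0, 0, 0], -1], [[0.003, 0.0, 0], [0, 0, 0], -1], [[0.003, 0.0001, 0], [0, 0, 0], -1], [[0.003, 0.0002, 0], [0, 0, 0], -1]]
275
[[[0.009, 0.0013, 0], [0, 0, 0], -1], [[0.0088, 0.0022, 0], [0, 0, 0], -1], [[0.0085, 0.
[... 1123 characters left out ...]
0.0051, 0], [0, 0, 0], -1], [[-0.0026, 0.0015, 0], [0, 0, 0], -1], [[-0.0027, 0.0014, 0], [0, 0, 0], -1], [[-0.0027, 0.0013, 0], [0, 0, 0], -1]]
425
[[[-0.0084, 0.0034, 0], [0, 0, 0], -1], [[-0.0087, 0.0025, 0], [0, 0, 0], -1], [[-0.0089, 0.0016, 0], [0, 0, 0], -1], [[-0.009, 0.0006, 0], [0, 0, 0], -1], [[-0.003, 0.0, 0], [0, 0, 0], -1], [[-0.003, -0.0001, 0], [0, 0, 0], -1], [[-0.003, -0.0002, 0], [0, 0, 0], -1]]
455
[[[-0.009, -0.0013, 0], [0, 0, 0], -1], [[-0.0088, -0.0022, 0], [0, 0, 0], -1], [[-0.0085, -0.0031, 0], [0, 0, 0], -1], [[-0.0082, -0.004, 0], [0, 0, 0], -1], [[-0.0026, -0.0015, 0], [0, 0, 0], -1], [[-0.0026, -0.0016, 0], [0, 0, 0], -1], [[-0.0025, -0.0017, 0], [0, 0, 0], -1]]
```

>>> {"op": "move_arm", "data": {"motion": [[[0.0013,-0.009,0],[0,0,0],-1],[[0.0022,-0.0088,0],[0,0,0],-1],[[0.0031,-0.0085,0],[0,0,0],-1],[[0.004,-0.0082,0],[0,0,0],-1],[[0.0015,-0.0026,0],[0,0,0],-1],[[0.0016,-0.0026,0],[0,0,0],-1],[[0.0017,-0.0025,0],[0,0,0],-1]]}}

```text
clock: 17.45
position: [0.4736, 0.0712, 0.2442]
ee_rot: [0.992, -0.122, 0.0, 0.0]
ft_force: [-6.9, -0.1, 11.9]
grip_width: 0.237
grasp_force: 99.6
```

```bash
python3 -c "
from h import *
hs()"
```

```text
t 17.45 p [0.4736 0.0712 0.2442] yaw -14.04 F [-6.9 -0.1 11.9] T [-0.53  1.46 -0.03] w 0.237 g 99.6 q [ 0.39  0.04 -0.64  1.78  0.02  1.33 -2.07]
R 0.065 tool angle 215.2 Fr 4.4 Ft 5.3
```

>>> {"op": "move_arm", "data": {"motion": [[[0.0056,-0.0071,0],[0,0,0],-1],[[0.0063,-0.0065,0],[0,0,0],-1],[[0.0069,-0.0058,0],[0,0,0],-1],[[0.0075,-0.0051,0],[0,0,0],-1],[[0.0026,-0.0015,0],[0,0,0],-1],[[0.0027,-0.0014,0],[0,0,0],-1],[[0.0027,-0.0013,0],[0,0,0],-1]]}}

```text
clock: 18.15
position: [0.5038, 0.086, 0.2442]
ee_rot: [0.993, -0.122, 0.0, 0.0]
ft_force: [-5.7, -0.5, 11.6]
grip_width: 0.238
grasp_force: 99.6
```

```bash
python3 -c "
from h import *
hs()"
```

```text
t 18.15 p [0.5038 0.086  0.2442] yaw -14.03 F [-5.7 -0.5 11.6] T [-0.45  1.35 -0.03] w 0.238 g 99.6 q [ 0.35  0.12 -0.65  1.71  0.08  1.34 -2.13]
R 0.0651 tool angle 245.2 Fr 0.6 Ft 5.7
```

>>> {"op": "move_arm", "data": {"motion": [[[0.0084,-0.0034,0],[0,0,0],-1],[[0.0087,-0.0025,0],[0,0,0],-1],[[0.0089,-0.0016,0],[0,0,0],-1],[[0.009,-0.0006,0],[0,0,0],-1],[[0.003,0.0,0],[0,0,0],-1],[[0.003,0.0001,0],[0,0,0],-1],[[0.003,0.0002,0],[0,0,0],-1]]}}

```text
clock: 18.85
position: [0.5371, 0.0839, 0.2442]
ee_rot: [0.993, -0.122, 0.0, 0.0]
ft_force: [-6.5, 0.2, 11.0]
grip_width: 0.24
grasp_force: 99.6
```

```bash
python3 -c "
from h import *
hs()"
```

```text
t 18.85 p [0.5371 0.0839 0.2442] yaw -14.02 F [-6.5  0.2 11. ] T [-0.22  1.49 -0.  ] w 0.24 g 99.6 q [ 0.33  0.2  -0.64  1.63  0.12  1.35 -2.15]
R 0.0654 tool angle 274.8 Fr -1.9 Ft 6.3
```

>>> {"op": "move_arm", "data": {"motion": [[[0.009,0.0013,0],[0,0,0],-1],[[0.0088,0.0022,0],[0,0,0],-1],[[0.0085,0.0031,0],[0,0,0],-1],[[0.0082,0.004,0],[0,0,0],-1],[[0.0026,0.0015,0],[0,0,0],-1],[[0.0026,0.0016,0],[0,0,0],-1],[[0.0025,0.0017,0],[0,0,0],-1]]}}

```text
clock: 19.55
position: [0.5649, 0.0658, 0.2441]
ee_rot: [0.993, -0.122, -0.0, -0.0]
ft_force: [-5.7, 3.1, 9.5]
grip_width: 0.239
grasp_force: 99.4
```

```bash
python3 -c "
from h import *
hs()"
```

```text
t 19.55 p [0.5649 0.0658 0.2441] yaw -13.98 F [-5.7  3.1  9.5] T [0.44 1.47 0.  ] w 0.239 g 99.4 q [ 0.33  0.26 -0.63  1.57  0.15  1.36 -2.12]
R 0.0656 tool angle 304.2 Fr -2.2 Ft 6.1
```

>>> {"op": "move_arm", "data": {"motion": [[[0.0071,0.0056,0],[0,0,0],-1],[[0.0065,0.0063,0],[0,0,0],-1],[[0.0058,0.0069,0],[0,0,0],-1],[[0.0051,0.0075,0],[0,0,0],-1],[[0.0015,0.0026,0],[0,0,0],-1],[[0.0014,0.0027,0],[0,0,0],-1],[[0.0013,0.0027,0],[0,0,0],-1]]}}

```text
clock: 20.25
position: [0.5801, 0.0366, 0.2443]
ee_rot: [0.993, -0.121, 0.001, -0.001]
ft_force: [-2.5, 5.8, 7.3]
grip_width: 0.233
grasp_force: 99.1
```

```bash
python3 -c "
from h import *
hs()"
```

```text
t 20.25 p [0.5801 0.0366 0.2443] yaw -13.94 F [-2.5  5.8  7.3] T [ 1.24  0.65 -0.01] w 0.233 g 99.1 q [ 0.36  0.28 -0.61  1.54  0.16  1.37 -2.07]
R 0.0657 tool angle 333.2 Fr -1.2 Ft 6.2
```

>>> {"op": "move_arm", "data": {"motion": [[[0.0034,0.0084,0],[0,0,0],-1],[[0.0025,0.0087,0],[0,0,0],-1],[[0.0016,0.0089,0],[0,0,0],-1],[[0.0006,0.009,0],[0,0,0],-1],[[0.0,0.003,0],[0,0,0],-1],[[-0.0001,0.003,0],[0,0,0],-1],[[-0.0002,0.003,0],[0,0,0],-1]]}}

```text
clock: 20.95
position: [0.5787, 0.003, 0.2445]
ee_rot: [0.993, -0.121, 0.002, -0.001]
ft_force: [3.7, 5.3, 5.7]
grip_width: 0.239
grasp_force: 98.9
```

```bash
python3 -c "
from h import *
hs()"
```

```text
t 20.95 p [0.5787 0.003  0.2445] yaw -13.95 F [3.7 5.3 5.7] T [ 1.28 -0.52 -0.  ] w 0.239 g 98.9 q [ 0.41  0.27 -0.59  1.55  0.15  1.36 -2.01]
R 0.0656 tool angle 2.9 Fr 2.0 Ft 6.2
```

>>> {"op": "move_arm", "data": {"motion": [[[-0.0013,0.009,0],[0,0,0],-1],[[-0.0022,0.0088,0],[0,0,0],-1],[[-0.0031,0.0085,0],[0,0,0],-1],[[-0.004,0.0082,0],[0,0,0],-1],[[-0.0015,0.0026,0],[0,0,0],-1],[[-0.0016,0.0026,0],[0,0,0],-1],[[-0.0017,0.0025,0],[0,0,0],-1]]}}

```text
clock: 21.65
position: [0.5604, -0.0261, 0.2446]
ee_rot: [0.993, -0.122, 0.002, -0.001]
ft_force: [6.2, 2.8, 6.3]
grip_width: 0.237
grasp_force: 98.9
```

```bash
python3 -c "
from h import *
hs()"
```

```text
t 21.65 p [ 0.5604 -0.0261  0.2446] yaw -14.01 F [6.2 2.8 6.3] T [ 0.7  -1.28 -0.02] w 0.237 g 98.9 q [ 0.46  0.23 -0.58  1.59  0.13  1.35 -1.95]
R 0.0654 tool angle 33.3 Fr 2.2 Ft 6.4
```

>>> {"op": "move_arm", "data": {"motion": [[[-0.0056,0.0071,0],[0,0,0],-1],[[-0.0063,0.0065,0],[0,0,0],-1],[[-0.0069,0.0058,0],[0,0,0],-1],[[-0.0075,0.0051,0],[0,0,0],-1],[[-0.0026,0.0015,0],[0,0,0],-1],[[-0.0027,0.0014,0],[0,0,0],-1],[[-0.0027,0.0013,0],[0,0,0],-1]]}}

```text
clock: 22.35
position: [0.5303, -0.0417, 0.2445]
ee_rot: [0.992, -0.122, 0.003, -0.0]
ft_force: [6.4, -1.0, 5.3]
grip_width: 0.232
grasp_force: 98.8
```

```bash
python3 -c "
from h import *
hs()"
```

```text
t 22.35 p [ 0.5303 -0.0417  0.2445] yaw -14.06 F [ 6.4 -1.   5.3] T [ 0.03 -1.37  0.06] w 0.232 g 98.8 q [ 0.51  0.16 -0.57  1.67  0.09  1.34 -1.89]
R 0.0653 tool angle 63.3 Fr 2.4 Ft 6.0
```

>>> {"op": "move_arm", "data": {"motion": [[[-0.0084,0.0034,0],[0,0,0],-1],[[-0.0087,0.0025,0],[0,0,0],-1],[[-0.0089,0.0016,0],[0,0,0],-1],[[-0.009,0.0006,0],[0,0,0],-1],[[-0.003,0.0,0],[0,0,0],-1],[[-0.003,-0.0001,0],[0,0,0],-1],[[-0.003,-0.0002,0],[0,0,0],-1]]}}

```text
clock: 23.05
position: [0.4966, -0.0402, 0.2445]
ee_rot: [0.992, -0.123, 0.002, 0.0]
ft_force: [5.3, -3.8, 6.0]
grip_width: 0.24
grasp_force: 98.9
```

```bash
python3 -c "
from h import *
hs()"
```

```text
t 23.05 p [ 0.4966 -0.0402  0.2445] yaw -14.11 F [ 5.3 -3.8  6. ] T [-0.63 -1.23 -0.06] w 0.24 g 98.9 q [ 0.54  0.08 -0.57  1.75  0.04  1.33 -1.86]
R 0.0651 tool angle 93.2 Fr 2.1 Ft 6.2
```

>>> {"op": "move_arm", "data": {"motion": [[[-0.009,-0.0013,0],[0,0,0],-1],[[-0.0088,-0.0022,0],[0,0,0],-1],[[-0.0085,-0.0031,0],[0,0,0],-1],[[-0.0082,-0.004,0],[0,0,0],-1],[[-0.0026,-0.0015,0],[0,0,0],-1],[[-0.0026,-0.0016,0],[0,0,0],-1],[[-0.0025,-0.0017,0],[0,0,0],-1]]}}

```text
clock: 23.75
position: [0.4682, -0.0221, 0.2444]
ee_rot: [0.992, -0.123, 0.002, 0.001]
ft_force: [2.5, -6.7, 7.3]
grip_width: 0.234
grasp_force: 99.1
```

```bash
python3 -c "
from h import *
hs()
from arc import *
arc(125,[6,6,4]+[2]*3);arc(147,[2]*4);arc(155,[2]*4);arc(147,[6]*3+[2]*3);arc(171,[6]*3+[2]*3)"
```

```text
t 23.75 p [ 0.4682 -0.0221  0.2444] yaw -14.15 F [ 2.5 -6.7  7.3] T [-1.37 -0.55 -0.02] w 0.234 g 99.1 q [ 0.53  0.01 -0.58  1.81  0.01  1.32 -1.87]
R 0.065 tool angle 123.2 Fr 2.7 Ft 6.6
[[[-0.0071, -0.0056, 0], [0, 0, 0], -1], [[-0.0065, -0.0063, 0], [0, 0, 0], -1], [[-0.004, -0.0046, 0], [0, 0, 0], -1], [[-0.0019, -0.0024, 0], [0, 0, 0], -1], [[-0.0018, -0.0024, 0], [0, 0, 0], -1], [[-0.0017, -0.0025, 0], [0, 0, 0], -1]]
[[[-0.0016, -0.0026, 0], [0, 0, 0], -1], [[-0.0015, -0.0026, 0], [0, 0, 0], -1], [[-0.0014, -0.0027, 0], [0, 0, 0], -1], [[-0.0013, -0.0027, 0], [0, 0, 0], -1]]
[[[-0.0012, -0.0028, 0], [0, 0, 0], -1], [[-0.0011, -0.0028, 0], [0, 0, 0], -1], [[-0.001, -0.0028, 0], [0, 0, 0], -1], [[-0.0009, -0.0029, 0], [0, 0, 0], -1]]
[[[-0.0045, -0.0079, 0], [0, 0, 0], -1], [[-0.0037, -0.0083, 0], [0, 0, 0], -1], [[-0.0028, -0.0086, 0], [0, 0, 0], -1], [[-0.0007, -0.0029, 0], [0, 0, 0], -1], [[-0.0006, -0.003, 0], [0, 0, 0], -1], [[-0.0005, -0.003, 0], [0, 0, 0], -1]]
[[[-0.0009, -0.009, 0], [0, 0, 0], -1], [[0.0, -0.0091, 0], [0, 0, 0], -1], [[0.0009, -0.009, 0], [0, 0, 0], -1], [[0.0005, -0.003, 0], [0, 0, 0], -1], [[0.0006, -0.003, 0], [0, 0, 0], -1], [[0.0007, -0.0029, 0], [0, 0, 0], -1]]
```

>>> {"op": "move_arm", "data": {"motion": [[[-0.0071,-0.0056,0],[0,0,0],-1],[[-0.0065,-0.0063,0],[0,0,0],-1],[[-0.004,-0.0046,0],[0,0,0],-1],[[-0.0019,-0.0024,0],[0,0,0],-1],[[-0.0018,-0.0024,0],[0,0,0],-1],[[-0.0017,-0.0025,0],[0,0,0],-1]]}}

```text
clock: 24.35
position: [0.4554, -0.0013, 0.2443]
ee_rot: [0.992, -0.124, 0.001, 0.002]
ft_force: [-1.4, -9.2, 9.4]
grip_width: 0.238
grasp_force: 99.3
```

```bash
python3 -c "
from h import *
hs()"
```

```text
t 24.35 p [ 0.4554 -0.0013  0.2443] yaw -14.2 F [-1.4 -9.2  9.4] T [-2.18  0.12  0.02] w 0.238 g 99.3 q [ 0.52 -0.03 -0.6   1.84 -0.01  1.32 -1.9 ]
R 0.0649 tool angle 144.7 Fr 4.6 Ft 8.1
```

>>> {"op": "move_arm", "data": {"motion": [[[-0.0016,-0.0026,0],[0,0,0],-1],[[-0.0015,-0.0026,0],[0,0,0],-1],[[-0.0014,-0.0027,0],[0,0,0],-1]]}}

```text
clock: 24.65
position: [0.4533, 0.005, 0.2443]
ee_rot: [0.992, -0.124, 0.001, 0.002]
ft_force: [-3.3, -10.2, 11.8]
grip_width: 0.238
grasp_force: 99.5
```

```bash
python3 -c "
from h import *
hs()
from arc import *
arc(153,[1.5]*6)"
```

```text
t 24.65 p [0.4533 0.005  0.2443] yaw -14.21 F [ -3.3 -10.2  11.8] T [-2.34  0.54 -0.  ] w 0.238 g 99.5 q [ 0.51 -0.03 -0.61  1.84 -0.01  1.32 -1.91]
R 0.0649 tool angle 150.6 Fr 5.8 Ft 9.0
[[[-0.001, -0.002, 0], [0, 0, 0], -1], [[-0.0009, -0.0021, 0], [0, 0, 0], -1], [[-0.0009, -0.0021, 0], [0, 0, 0], -1], [[-0.0008, -0.0021, 0], [0, 0, 0], -1], [[-0.0008, -0.0021, 0], [0, 0, 0], -1], [[-0.0007, -0.0021, 0], [0, 0, 0], -1]]
```

>>> {"op": "move_arm", "data": {"motion": [[[-0.001,-0.002,0],[0,0,0],-1],[[-0.0009,-0.0021,0],[0,0,0],-1],[[-0.0009,-0.0021,0],[0,0,0],-1]]}}

```text
clock: 24.95
position: [0.4522, 0.0099, 0.2442]
ee_rot: [0.992, -0.124, 0.001, 0.002]
ft_force: [-4.2, -11.3, 12.2]
grip_width: 0.232
grasp_force: 99.6
```

```bash
python3 -c "
from h import *
hs()"
```

```text
t 24.95 p [0.4522 0.0099 0.2442] yaw -14.22 F [ -4.2 -11.3  12.2] T [-2.46  0.78 -0.03] w 0.232 g 99.6 q [ 0.51 -0.03 -0.61  1.84 -0.01  1.32 -1.92]
R 0.0649 tool angle 155.0 Fr 6.3 Ft 10.3
```

>>> {"op": "move_arm", "data": {"motion": [[[0,0,0],[0,0,0],0.3],[[0,0,0],[0,0,0],0.3],[[0,0,0],[0,0,0],0.3],[[0,0,0],[0,0,0],0.3],[[0,0,-0.015],[0,0,0],0.3],[[0,0,-0.04],[0,0,0],0.3],[[0,0,-0.05],[0,0,0],0.3],[[0,0,-0.03],[0,0,0],0.3],[[0,0,0],[0,0,0],0.3]]}}

```text
clock: 25.85
position: [0.4532, 0.0131, 0.3483]
ee_rot: [0.993, -0.122, 0.003, -0.0]
ft_force: [0.4, -0.2, 0.6]
grip_width: 0.65
grasp_force: 0.0
```

>>> {"op": "move_arm", "data": {"motion": [[[0.0,0.03,0],[0,0,0],0.3],[[0.0,0.06,0],[0,0,0],0.3],[[0.0,0.06,0],[0,0,0],0.3],[[0,0.06,0],[0,0,0],0.3],[[0,0.03,0],[0,0,0],0.3],[[0,0,0],[0,0,0],0.3]]}}

```text
clock: 26.45
position: [0.4069, -0.1651, 0.3439]
ee_rot: [0.992, -0.125, -0.001, -0.0]
ft_force: [0.4, -0.2, 0.6]
grip_width: 0.65
grasp_force: 0.0
```

Run:
```python
from h import *
st()
a=snap("scene","pics/s3.png");b=snap("top","pics/t3.png")
s=cv2.imread("pics/s3.png")[170:370,230:380];t=cv2.imread("pics/t3.png")[140:300,190:350]
cv2.imwrite("pics/z6.png",np.hstack([cv2.resize(s,(400,533),interpolation=cv2.INTER_CUBIC),cv2.copyMakeBorder(cv2.resize(t,(400,400),interpolation=cv2.INTER_CUBIC),0,133,0,0,0)]))
```

```text
t 26.45 p [ 0.4069 -0.1651  0.3439] yaw -14.37 F [ 0.4 -0.2  0.6] T [ 0.02 -0.03  0.02] w 0.65 g 0.0 q [ 0.69 -0.1  -0.37  1.7  -0.04  1.53 -1.5 ]
```

View pics/z6.png

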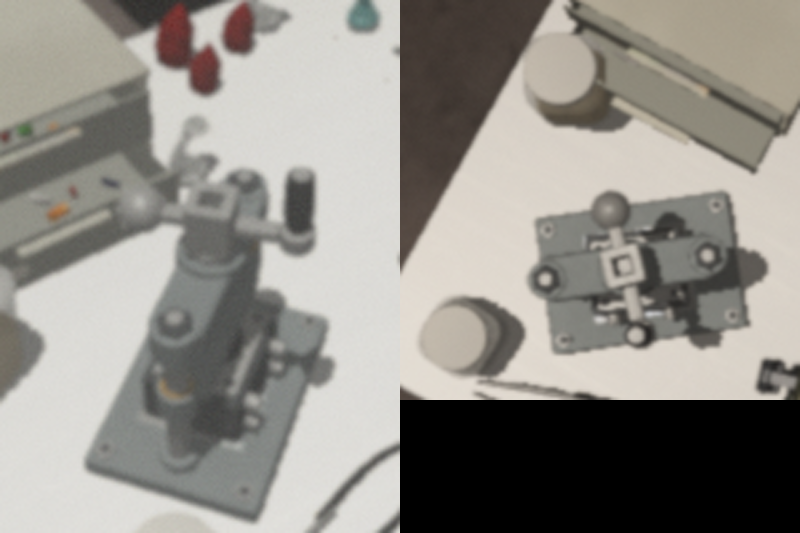

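In the picture the crank sits level on the collar (hub at about top crop (624,266)), and the jar and hook are where they were. The gripper is clear, so I'm handing in.

```bash
python3 -c "
from h import *
print(order.hand_in())"
```

```text
the job is handed in; nothing more can be done
None
```

I put the crank on the square and wound the platen down clockwise about 2.9 turns, stopping at about 10 N at the handle. I then let go with the crank sitting fully down on the collar; the jar and glass hook were undisturbed in the last picture, and the job was handed in at about 26 s.

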